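Hold the cartridge down at the dock's third click

ROBOT

A 7-joint arm with a two-finger parallel gripper is mounted at the origin on the work surface. World frame = base frame: x ahead of the robot, y to its left, z up, the work surface at z = 0. Lengths are in m, angles in rad, forces in N, time in s.
With the tool pointing down it reaches from about 0.425 to 0.95 m from the base axis. Payload 4.7 kg.
Tool frame: the origin (TCP) lies midway between the tips of the shut fingers; the grasp point (between the pads) lies 19 mm behind it; z points along the fingers, y is the line along which they close (so a half turn about z gives the same grasp; the last joint's range is limited). The gripper opens to 85 mm and grips with 20 to 120 N. Pads are 22 mm wide; open, the fingers measure 114 mm over their backs; the gripper's body (76 mm by 85 mm) begins 54 mm behind the grasp point. The pads swing forward as they close: fully open they stand 13 mm farther back than shut.
Start: joints at [-1.293, 0.469, -0.049, 1.532, 0.024, 1.141, -0.082], TCP at [0.204, 0.644, 0.231] pointing down, gripper open.
Joint ranges: [-2.59, 2.59], [-0.33, 1.99], [-1.39, 1.29], [0.1, 2.45], [-1.04, 4.18], [0.21, 1.99], [-2.66, 2.66]. Speed limits (rad/s): [2.57, 2.57, 3.14, 3.14, 3.14, 3.14, 3.14].

INTERFACE

Orientations are given as a rotation vector (axis times angle).
In Python, from bench import sense, camera, camera_model, hand_in, search_frame, outline_of, pinpoint gives the robot as it stands.
- The arm moves only by the tool send_rows, never from a script. Its argument "motion" is a list that holds one entry, the list of rows, each a list of 5 numbers: the finger opening in mm, from 0 to 85.4, then the shift along the tool's x, y, z in mm, then the turn about the tool's z in degrees. In form: [[[grip, x, y, z, roll], ...]]. A call has exactly 5 rows; each row shifts and turns the commanded pose from where the row before left it, along the tool's axes as they then stand; what a row does not reach is not made up. A row lasts 1/12 s, in which the tool goes at most 41.7 mm and 7.16 degrees, less where a joint would pass 70% of its speed; a pose out of reach is approached as far as the arm can. A call is refused whole if a number of a shift passes 41.7 or a number of a turn 7.16, either way. A call with a gripper value outside its range is refused whole. The fingers move at their own pace and stop on an object; "newtons" is the grip in N (left out, the last holds). Time passes only in rows, so rows that do not move let the fingers close, or fill a call up. It gives the time, the measured TCP pose, the force, the opening and the grip force at its end, in the units of the state.
- sense(): the state, without advancing time (a new reading comes with each control period).
- camera(name): name is "side" or "top"; returns the picture (420x560x3 uint8, red, green, blue); there is no depth.
- camera_model(name): a dict with "vertical_fov" (degrees; the focal length in pixels is half the picture's height over the tangent of half this angle, whatever the lens; pixels are square), "cx", "cy" (the principal point, pixels), "R" (3x3) and "t" (3): a world point X has camera coordinates R X + t. Camera axes: x right, y down, z forward; pixel columns grow to the right and rows downward; lengths in m; the calibration is good to about 2 mm. A picture is of the moment at which its call begins. camera_model takes no time and is no camera call.
- hand_in(): hands the job in; it is judged then, once.
Trained networks look in the newest picture that a camera, given by its name, has taken for a name from the list of things; names that differ only in an ending like _2 or _b are one class to them, and where a whole thing is asked for, a point or a joint stands for the part that bears it (a point fixed in the world has none). Each returns a list of dicts, best first, with "confidence" (0 to 1); they miss things now and then, are a little off and sometimes report something else, mostly with a low value. They report only what shows in the picture. A call takes as long as a camera call. They do not tell look-alikes from the thing itself.
- search_frame(camera, name): "point" ([x, y, z] in m, in world coordinates, good to about 4 mm: the middle of the surface that is visible of it).
- outline_of(camera, name): "pixels" (420x560 bool, what is visible of it).
- pinpoint(camera, name): "point" ([x, y, z] in m, in world coordinates, good to about 4 mm: a listed point, or the origin of a listed thing).
The state is a dict: "clock": time; "joints": joint angles; "qd": joint speeds; "tau": joint torques, N m; "tool_pos": TCP position; "orientation": TCP orientation; "wrist_force": force on the tool from outside, world axes, zero at the start; "ft_torque": the same for the moment, N m; "gripper_width": finger opening in m; "grip_force": force on a finger pad.
Only numpy, scipy, OpenCV 4.12 (cv2) and the standard library are available. Lean on these libraries where they do the work, as an engineer would, in place of code of your own. Each camera call takes 0.05 s, during which the arm holds its last target. There are 200 camera calls.

TASK

One of the dock's three bays holds a game cartridge standing tall; the other two hold low dust plugs. Press the lever in front of the cartridge's bay straight down with the fingers, past the first two clicks to the third at the bottom of its travel, keep it there for at least four seconds so that the contacts stay mated, and finish the program still holding it down, for it springs back if let go. Do not press the other two levers, and leave the die and the keyring where they lie.

Things in the scene. Friction and masses are not known exactly. Their poses are not given: they have to be found in the camera images.
- dock: Grey plastic cartridge dock, fixed to the shelf, 150 deep (x) x 290 wide (y) x 90 high. Origin: centre of its underside. Its own x axis points away from its front (the levers stick out of the front, its -x side), y along its width, z up. Three wells open upward in a row along y, at y = +90 (bay a), 0 (bay b) and -90 mm (bay c), each with a toaster-style lever in front of it. Its wells are 20 mm (x) by 68 mm (y), centred 5 mm behind the dock's middle.
- cartridge_center (a point): Centre of the game cartridge: plain slab 16 (x) x 64 (y) x 90 high, 70 g, loose, standing in one of the three wells on that well's carriage, 45 mm proud of the dock's top at the start. It goes down with its lever.
- plug_1_center (a point): Centre of the slab of a low dust plug, 16 x 64 x 52 high with a small thumb tab (8 x 22 x 10 high) on top, standing in another well; the slab is only 7 mm proud of the dock's top at the start.
- plug_2_center (a point): Centre of the slab of a low dust plug, 16 x 64 x 52 high with a small thumb tab (8 x 22 x 10 high) on top, standing in another well; the slab is only 7 mm proud of the dock's top at the start.
- bay_a (a point): Point on the axis of well a (dock y = +90 mm), level with the dock's top (90 mm above the shelf).
- paddle_a_top (a point): Centre of the upper face of the black finger paddle of lever a, where a finger presses: 30 (x) x 40 (y) x 10 thick, level, sticking out in front of the dock (this point is 38 mm in front of the front face and 118 mm in front of well a), 85 mm above the shelf at rest. Nothing stands under or over it.
- lever_a (a joint): Travel of lever a straight down, in m: 0 at rest (up), clicks felt at 0.012, 0.024 and 0.036, hard stop at 0.039. The spring returns it from every click when let go; the push needed starts at about 4 N, peaks at about 8, 10 and 12 N on the way into clicks 1, 2 and 3, drops to about 3, 5 and 6 N just before each click, and is about 10 N to hold at the third.
- bay_b (a point): Point on the axis of well b (dock y = 0 mm), level with the dock's top (90 mm above the shelf).
- paddle_b_top (a point): Centre of the upper face of the black finger paddle of lever b, where a finger presses: 30 (x) x 40 (y) x 10 thick, level, sticking out in front of the dock (this point is 38 mm in front of the front face and 118 mm in front of well b), 85 mm above the shelf at rest. Nothing stands under or over it.
- lever_b (a joint): Travel of lever b straight down, in m: 0 at rest (up), clicks felt at 0.012, 0.024 and 0.036, hard stop at 0.039. The spring returns it from every click when let go; the push needed starts at about 4 N, peaks at about 8, 10 and 12 N on the way into clicks 1, 2 and 3, drops to about 3, 5 and 6 N just before each click, and is about 10 N to hold at the third.
- bay_c (a point): Point on the axis of well c (dock y = -90 mm), level with the dock's top (90 mm above the shelf).
- paddle_c_top (a point): Centre of the upper face of the black finger paddle of lever c, where a finger presses: 30 (x) x 40 (y) x 10 thick, level, sticking out in front of the dock (this point is 38 mm in front of the front face and 118 mm in front of well c), 85 mm above the shelf at rest. Nothing stands under or over it.
- lever_c (a joint): Travel of lever c straight down, in m: 0 at rest (up), clicks felt at 0.012, 0.024 and 0.036, hard stop at 0.039. The spring returns it from every click when let go; the push needed starts at about 4 N, peaks at about 8, 10 and 12 N on the way into clicks 1, 2 and 3, drops to about 3, 5 and 6 N just before each click, and is about 10 N to hold at the third.
- die: Wooden die, 24 mm cube, loose, lying in front of the dock. Origin: centre of its underside.
- keyring: Flat steel keyring shaped like a bottle opener, 95 long x 32 wide x 6 thick, loose, lying in front of the dock. Origin: under the middle of its bar; x along its length.
There are look-alikes about, which are no part of the job. Leave any green, pink or red look-alike of the part that bears cartridge_center alone.

How it is judged:
By the outcome, as a careful person would: the job done as asked, in the order asked, and still so for the second after the job is handed in, while the arm keeps its last pose, push and grip.
It also fails if it takes over 35 s, if anything falls off the work surface, if the arm or the gripper's body presses on something with over 40 N, if the wrist force passes 120 N, or if a joint passes its speed limit or range.

## Working session

There is one attempt and no reset: what is moved stays moved. The work goes in short steps, Python scripts to look and compute and a tool call to move; the robot and the scene stay as the last step left them, time stands still between calls to the robot, and variables do not carry over. Pictures are saved under pics/ and viewed, at most 10 in all, crops included, and the job is handed in when it is done.

Besides the shell and the picture viewer there is one more tool, called after "Call:" by a JSON object that holds its "fn" and its "kwargs", one argument or row to a line. send_rows: Moves the arm, as the interface text tells. Its arguments: {"type":"object","properties":{"motion":{"type":"array","items":{"type":"array","items":{"type":"array","items":{"type":"number"}}}},"newtons":{"type":"number"}},"required":["motion"]}

```bash
mkdir -p pics; python3 - <<'E'
from bench import *
import cv2,numpy as np
s=sense();print(s['clock'],s['tool_pos'],s['orientation'],s['gripper_width'],s['wrist_force'])
for c in('side','top'):
    cv2.imwrite(f'pics/{c}0.png',camera(c)[:,:,::-1])
    for n in('dock','cartridge_center','plug_1_center','paddle_a_top','paddle_b_top','paddle_c_top','die','keyring'):
        print(c,n,[(np.round(d['point'],3).tolist(),round(d['confidence'],2)) for d in pinpoint(c,n)])
E
```

```text
0.0 [0.20366218 0.64293475 0.23025873] [-4.79919698e-01 -3.10447310e+00  3.02851036e-03] 0.0852980696608295 [0.87609772 0.70569651 0.82603579]
side dock []
side cartridge_center [([0.664, -0.203, 0.043], 0.86), ([0.803, 0.242, 0.045], 0.72), ([0.596, 0.259, 0.044], 0.66), ([0.478, -0.038, 0.001], 0.43)]
side plug_1_center [([0.694, 0.117, 0.072], 0.75), ([0.573, 0.137, 0.084], 0.68)]
side paddle_a_top [([0.573, 0.136, 0.084], 0.88), ([0.692, 0.12, 0.07], 0.21)]
side paddle_b_top [([0.561, 0.046, 0.087], 0.68), ([0.573, 0.137, 0.084], 0.55)]
side paddle_c_top [([0.55, -0.038, 0.083], 0.59), ([0.67, 0.03, 0.001], 0.43)]
side die [([0.511, 0.101, -0.004], 0.87)]
side keyring [([0.477, -0.041, 0.001], 0.95)]
top dock [([0.666, -0.057, 0.089], 0.63)]
top cartridge_center [([0.658, -0.201, 0.045], 0.98), ([0.682, 0.028, 0.093], 0.93), ([0.796, 0.241, 0.049], 0.63), ([0.594, 0.26, 0.044], 0.63)]
top plug_1_center [([0.69, 0.124, 0.073], 0.63)]
top paddle_a_top [([0.576, 0.138, 0.083], 0.83)]
top paddle_b_top [([0.562, 0.047, 0.084], 0.79)]
top paddle_c_top [([0.548, -0.041, 0.087], 0.76)]
top die [([0.507, 0.103, 0.003], 0.63)]
top keyring [([0.478, -0.038, -0.001], 0.58)]
```

View pics/side0.png

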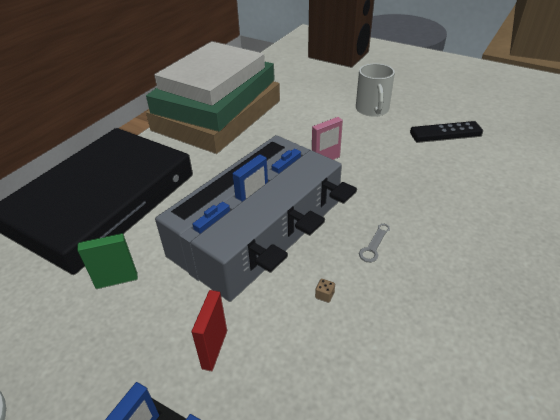

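View pics/top0.png

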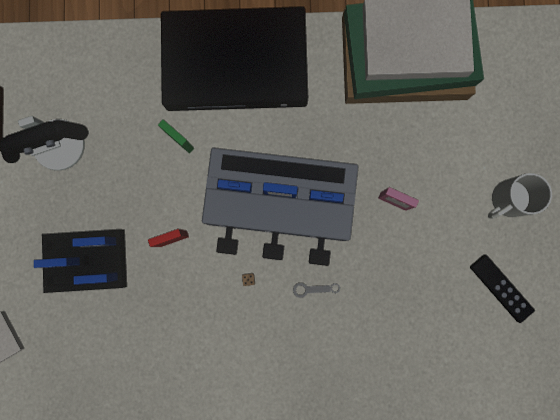

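Both pictures show the cartridge in the middle bay, b: side about (252,178), top about (281,190). The low plugs are at side (212,218) and (287,160). The networks put paddle b's top at about (0.562, 0.047, 0.085), and the dock's yaw is about -8°. The heights and spacings fit the given sizes, so I'm moving above paddle b with the fingers shut.

Call:
{"fn": "send_rows", "kwargs": {
  "motion": [
    [[0,-26,-23,0,0],[0,-26,-23,0,0],[0,-26,-23,0,0],[0,-26,-23,0,0],[0,-26,-23,0,0]]
  ],
  "newtons": 40
}}

```text
clock: 1.32
tool_pos: [0.2937, 0.4931, 0.2314]
orientation: [0.48, 3.105, 0.0]
wrist_force: [1.3, -0.1, 0.3]
gripper_width: 0.0254
grip_force: 0.0
```

Call:
{"fn": "send_rows", "kwargs": {
  "motion": [
    [[0,-26,-23,0,0],[0,-26,-23,0,0],[0,-26,-23,0,0],[0,-26,-23,0,0],[0,-26,-23,0,0]]
  ]
}}

```text
clock: 1.73
tool_pos: [0.3829, 0.3442, 0.2316]
orientation: [0.48, 3.104, 0.001]
wrist_force: [0.5, 0.3, 0.2]
gripper_width: 0.0
grip_force: 0.0
```

Call:
{"fn": "send_rows", "kwargs": {
  "motion": [
    [[0,-26,-23,0,0],[0,-26,-23,0,0],[0,-26,-23,0,0],[0,-26,-23,0,0],[0,-26,-23,0,0]]
  ]
}}

```text
clock: 2.15
tool_pos: [0.4721, 0.1953, 0.2317]
orientation: [0.48, 3.104, 0.001]
wrist_force: [-0.4, 1.3, 0.0]
gripper_width: -0.0
grip_force: 0.0
```

Call:
{"fn": "send_rows", "kwargs": {
  "motion": [
    [[0,-26,-23,0,0],[0,-26,-23,0,0],[0,-26,-23,0,0],[0,-26,-23,0,0],[0,-26,-23,0,0]]
  ]
}}

```text
clock: 2.57
tool_pos: [0.5613, 0.0465, 0.2316]
orientation: [0.48, 3.104, 0.001]
wrist_force: [0.5, 0.3, -0.2]
gripper_width: 0.0
grip_force: 0.0
```

Call:
{"fn": "send_rows", "kwargs": {
  "motion": [
    [[0,0,0,20,-4.7],[0,0,0,20,-4.7],[0,0,0,20,0],[0,0,0,20,0],[0,0,0,0,0]]
  ]
}}

```text
clock: 2.98
tool_pos: [0.5579, 0.0477, 0.1477]
orientation: [-0.224, -3.126, 0.003]
wrist_force: [-0.0, 0.1, -0.6]
gripper_width: -0.0
grip_force: 0.0
```

```bash
python3 - <<'E'
from bench import *
import cv2,numpy as np
s=sense();print(s['clock'],s['tool_pos'],s['orientation'])
P=s['tool_pos']
ims=[]
for c in('side','top'):
    im=camera(c)[:,:,::-1].copy();m=camera_model(c)
    f=210/np.tan(np.radians(m['vertical_fov']/2))
    pr=lambda X:(lambda q:(int(q[0]*f/q[2]+m['cx']),int(q[1]*f/q[2]+m['cy'])))(np.array(m['R'])@X+np.array(m['t']))
    u=pr(np.array([.5617,.0475,.085]));v=pr(np.array(P));print(c,u,v)
    x,y=max(u[0]-70,0),max(u[1]-60,0)
    ims.append(cv2.resize(im[y:y+120,x:x+140],None,fx=2.8,fy=2.8,interpolation=2)); print('crop',x,y)
    for n in('paddle_a_top','paddle_b_top','paddle_c_top','cartridge_center'):
        print(c,n,[(np.round(d['point'],3).tolist(),round(d['confidence'],2)) for d in pinpoint(c,n)])
cv2.imwrite('pics/z1.png',np.hstack(ims))
E
```

```text
2.9833 [0.55793276 0.04766852 0.14771579] [-2.23594267e-01 -3.12638986e+00  2.63423647e-03]
side (309, 219) (312, 188)
crop 239 159
side paddle_a_top [([0.574, 0.136, 0.084], 0.9)]
side paddle_b_top [([0.563, 0.047, 0.087], 0.62), ([0.671, 0.032, 0.0], 0.38)]
side paddle_c_top [([0.55, -0.037, 0.081], 0.85), ([0.571, 0.137, 0.082], 0.36)]
side cartridge_center [([0.598, 0.261, 0.046], 0.86), ([0.804, 0.243, 0.045], 0.83), ([0.684, 0.031, 0.089], 0.81), ([0.662, -0.204, 0.045], 0.62)]
top (274, 251) (273, 253)
crop 204 191
top paddle_a_top [([0.575, 0.138, 0.082], 0.45)]
top paddle_b_top []
top paddle_c_top [([0.549, -0.041, 0.082], 0.85)]
top cartridge_center [([0.592, 0.258, 0.048], 0.88), ([0.66, -0.202, 0.045], 0.77), ([0.68, 0.032, 0.092], 0.72), ([0.798, 0.242, 0.045], 0.61)]
```

View pics/z1.png

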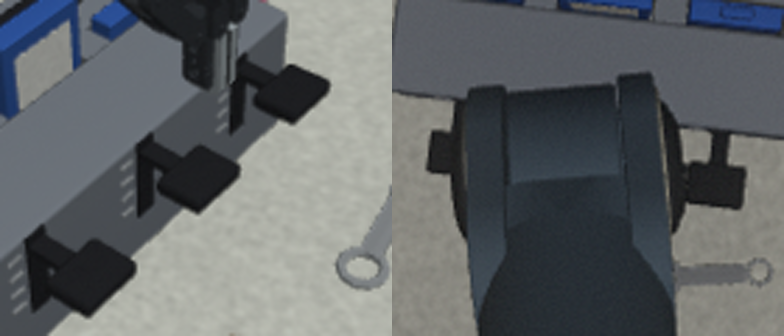

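The close-up shows the shut fingertips at about side pixel (315,189), above paddle b, whose centre is at about (310,222). That agrees with the projections of the TCP and the paddle point. I'll correct 4 mm forward and go down.

Call:
{"fn": "send_rows", "kwargs": {
  "motion": [
    [[0,-4,0,10,0],[0,0,0,15,0],[0,0,0,15,0],[0,0,0,10,0],[0,0,0,0,0]]
  ]
}}

```text
clock: 3.9
tool_pos: [0.5629, 0.0472, 0.0987]
orientation: [-0.224, -3.129, 0.002]
wrist_force: [-0.9, 0.6, -0.4]
gripper_width: -0.0002
grip_force: 0.0
```

Call:
{"fn": "send_rows", "kwargs": {
  "motion": [
    [[0,0,0,4,0],[0,0,0,4,0],[0,0,0,4,0],[0,0,0,4,0],[0,0,0,0,0]]
  ]
}}

```text
clock: 4.32
tool_pos: [0.5649, 0.0474, 0.0852]
orientation: [0.224, 3.133, 0.0]
wrist_force: [0.4, 0.1, 0.0]
gripper_width: 0.0001
grip_force: 0.0
```

Call:
{"fn": "send_rows", "kwargs": {
  "motion": [
    [[0,3,0,2,0],[0,0,0,3,0],[0,0,0,3,0],[0,0,0,3,0],[0,0,0,3,0]]
  ]
}}

```text
clock: 4.73
tool_pos: [0.5639, 0.0477, 0.0727]
orientation: [0.224, 3.128, 0.001]
wrist_force: [3.0, -1.1, 7.5]
gripper_width: 0.0
grip_force: 3.8
```

Call:
{"fn": "send_rows", "kwargs": {
  "motion": [
    [[0,0,0,3,0],[0,0,0,3,0],[0,0,0,3,0],[0,0,0,3,0],[0,0,0,0,0]]
  ]
}}

```text
clock: 5.15
tool_pos: [0.5639, 0.0477, 0.0605]
orientation: [0.224, 3.129, 0.001]
wrist_force: [1.9, -0.3, 8.4]
gripper_width: -0.0001
grip_force: 4.2
```

Call:
{"fn": "send_rows", "kwargs": {
  "motion": [
    [[0,0,0,3,0],[0,0,0,3,0],[0,0,0,3,0],[0,0,0,3,0],[0,0,0,0,0]]
  ]
}}

```text
clock: 5.57
tool_pos: [0.5639, 0.0477, 0.0487]
orientation: [0.224, 3.129, 0.001]
wrist_force: [1.6, -1.2, 10.0]
gripper_width: 0.0001
grip_force: 5.0
```

Call:
{"fn": "send_rows", "kwargs": {
  "motion": [
    [[0,0,0,1,0],[0,0,0,1,0],[0,0,0,0,0],[0,0,0,0,0],[0,0,0,0,0]]
  ]
}}

```text
clock: 5.98
tool_pos: [0.5639, 0.0477, 0.0473]
orientation: [0.224, 3.129, 0.001]
wrist_force: [1.4, -1.0, 11.8]
gripper_width: -0.0003
grip_force: 6.0
```

Call:
{"fn": "send_rows", "kwargs": {
  "motion": [
    [[0,0,0,1,0],[0,0,0,0.5,0],[0,0,0,0,0],[0,0,0,0,0],[0,0,0,0,0]]
  ]
}}

```text
clock: 6.4
tool_pos: [0.5639, 0.0477, 0.046]
orientation: [0.224, 3.128, 0.002]
wrist_force: [0.9, -1.0, 12.4]
gripper_width: -0.0
grip_force: 6.4
```

```bash
python3 - <<'E'
from bench import *
import cv2
im=camera('side')[110:310,150:400,::-1]
cv2.imwrite('pics/z2.png',cv2.resize(im,None,fx=3,fy=3,interpolation=2))
E
```

```text
(no output)
```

View pics/z2.png

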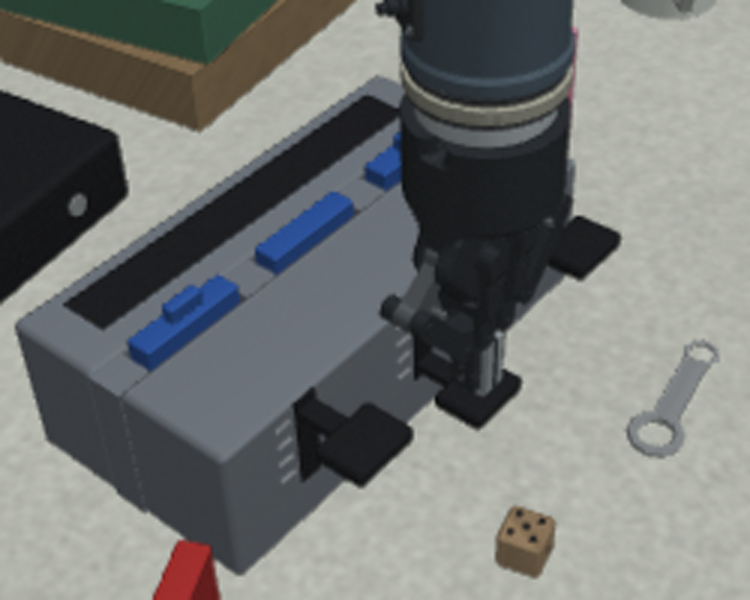

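The picture shows the cartridge at crop (305,232) sunk to about the plugs' height. The fingers are on paddle b at (480,390), and the die, keyring and other levers are untouched. I'll nudge 1 mm more to feel the stop, then hold.

Call:
{"fn": "send_rows", "kwargs": {
  "motion": [
    [[0,0,0,1,0],[0,0,0,0,0],[0,0,0,0,0],[0,0,0,0,0],[0,0,0,0,0]]
  ]
}}

```text
clock: 6.87
tool_pos: [0.5639, 0.0477, 0.0458]
orientation: [0.224, 3.129, 0.002]
wrist_force: [-1.4, -0.9, 19.2]
gripper_width: -0.0003
grip_force: 9.8
```

Call:
{"fn": "send_rows", "kwargs": {
  "motion": [
    [[0,0,0,0,0],[0,0,0,0,0],[0,0,0,0,0],[0,0,0,0,0],[0,0,0,0,0]]
  ]
}}

```text
clock: 7.28
tool_pos: [0.5639, 0.0477, 0.0459]
orientation: [0.224, 3.129, 0.002]
wrist_force: [-2.4, -1.7, 19.5]
gripper_width: 0.0
grip_force: 9.8
```

The lever is on the hard stop: the force rose to 19 N with no further travel. I'll hold for more than 4 s.

Call:
{"fn": "send_rows", "kwargs": {
  "motion": [
    [[0,0,0,0,0],[0,0,0,0,0],[0,0,0,0,0],[0,0,0,0,0],[0,0,0,0,0]]
  ]
}}

```text
clock: 7.7
tool_pos: [0.5639, 0.0477, 0.0458]
orientation: [0.224, 3.129, 0.002]
wrist_force: [-1.2, -1.3, 19.1]
gripper_width: 0.0001
grip_force: 9.8
```

Call:
{"fn": "send_rows", "kwargs": {
  "motion": [
    [[0,0,0,0,0],[0,0,0,0,0],[0,0,0,0,0],[0,0,0,0,0],[0,0,0,0,0]]
  ]
}}

```text
clock: 8.12
tool_pos: [0.5639, 0.0477, 0.0458]
orientation: [0.224, 3.129, 0.002]
wrist_force: [-2.1, -0.8, 20.0]
gripper_width: -0.0001
grip_force: 9.8
```

Call:
{"fn": "send_rows", "kwargs": {
  "motion": [
    [[0,0,0,0,0],[0,0,0,0,0],[0,0,0,0,0],[0,0,0,0,0],[0,0,0,0,0]]
  ]
}}

```text
clock: 8.53
tool_pos: [0.5639, 0.0477, 0.0459]
orientation: [0.224, 3.129, 0.002]
wrist_force: [-1.3, -1.1, 19.5]
gripper_width: -0.0
grip_force: 9.8
```

Call:
{"fn": "send_rows", "kwargs": {
  "motion": [
    [[0,0,0,0,0],[0,0,0,0,0],[0,0,0,0,0],[0,0,0,0,0],[0,0,0,0,0]]
  ]
}}

```text
clock: 8.95
tool_pos: [0.5639, 0.0477, 0.0458]
orientation: [0.224, 3.129, 0.002]
wrist_force: [-1.2, -0.5, 18.6]
gripper_width: 0.0002
grip_force: 9.8
```

Call:
{"fn": "send_rows", "kwargs": {
  "motion": [
    [[0,0,0,0,0],[0,0,0,0,0],[0,0,0,0,0],[0,0,0,0,0],[0,0,0,0,0]]
  ]
}}

```text
clock: 9.37
tool_pos: [0.5639, 0.0477, 0.0458]
orientation: [0.224, 3.129, 0.002]
wrist_force: [-0.6, -0.7, 19.4]
gripper_width: -0.0003
grip_force: 9.8
```

Call:
{"fn": "send_rows", "kwargs": {
  "motion": [
    [[0,0,0,0,0],[0,0,0,0,0],[0,0,0,0,0],[0,0,0,0,0],[0,0,0,0,0]]
  ]
}}

```text
clock: 9.78
tool_pos: [0.5639, 0.0477, 0.0458]
orientation: [0.224, 3.129, 0.002]
wrist_force: [-2.2, -1.5, 19.0]
gripper_width: 0.0001
grip_force: 9.8
```

Call:
{"fn": "send_rows", "kwargs": {
  "motion": [
    [[0,0,0,0,0],[0,0,0,0,0],[0,0,0,0,0],[0,0,0,0,0],[0,0,0,0,0]]
  ]
}}

```text
clock: 10.2
tool_pos: [0.5639, 0.0477, 0.0458]
orientation: [0.224, 3.129, 0.002]
wrist_force: [-1.9, -0.6, 19.3]
gripper_width: -0.0002
grip_force: 9.8
```

Call:
{"fn": "send_rows", "kwargs": {
  "motion": [
    [[0,0,0,0,0],[0,0,0,0,0],[0,0,0,0,0],[0,0,0,0,0],[0,0,0,0,0]]
  ]
}}

```text
clock: 10.62
tool_pos: [0.5639, 0.0477, 0.0459]
orientation: [0.224, 3.129, 0.002]
wrist_force: [-2.0, -1.2, 19.7]
gripper_width: 0.0002
grip_force: 9.8
```

Call:
{"fn": "send_rows", "kwargs": {
  "motion": [
    [[0,0,0,0,0],[0,0,0,0,0],[0,0,0,0,0],[0,0,0,0,0],[0,0,0,0,0]]
  ]
}}

```text
clock: 11.03
tool_pos: [0.5639, 0.0477, 0.0458]
orientation: [0.224, 3.129, 0.002]
wrist_force: [-1.2, -2.9, 19.8]
gripper_width: 0.0001
grip_force: 9.8
```

Call:
{"fn": "send_rows", "kwargs": {
  "motion": [
    [[0,0,0,0,0],[0,0,0,0,0],[0,0,0,0,0],[0,0,0,0,0],[0,0,0,0,0]]
  ]
}}

```text
clock: 11.45
tool_pos: [0.5639, 0.0477, 0.0458]
orientation: [0.224, 3.129, 0.002]
wrist_force: [-1.5, -1.6, 19.5]
gripper_width: 0.0002
grip_force: 9.8
```

Call:
{"fn": "send_rows", "kwargs": {
  "motion": [
    [[0,0,0,0,0],[0,0,0,0,0],[0,0,0,0,0],[0,0,0,0,0],[0,0,0,0,0]]
  ]
}}

```text
clock: 11.87
tool_pos: [0.5639, 0.0477, 0.0459]
orientation: [0.224, 3.129, 0.002]
wrist_force: [-2.3, -0.7, 19.0]
gripper_width: -0.0
grip_force: 9.8
```

```bash
python3 -c "
from bench import *
print(hand_in())"
```

```text
the job is handed in; nothing more can be done
None
```

I pressed lever b, in front of the cartridge's bay, to the bottom of its travel, held it there for about 5 s, and handed the job in with the fingers still holding it down at about 19 N; the other levers, the die and the keyring were left alone.

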